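# Stand the fallen jar back in its place under the rack's upper board

## Robot

A 6-joint arm with a two-finger parallel gripper is mounted at the origin on a cart in front of the work surface, level with it; the furniture and walls round the work are solid. World frame = base frame: x ahead of the robot, y to its left, z up, the work surface at z = 0. Lengths are in m, angles in rad, forces in N, time in s.
With the tool pointing down it reaches from about 0.35 to 0.875 m from the base axis. Payload 15.5 kg.
Tool frame: the origin (TCP) lies at the very end of the fingers, on their centre line; the grasp point (between the pads) lies 19 mm behind it; z points along the fingers, y is the line along which they close (so a half turn about z gives the same grasp; the last joint's range is limited). The gripper opens to 85 mm and grips with 20 to 120 N. Pads are 22 mm wide; open, the fingers measure 114 mm over their backs; the gripper's body (76 mm by 85 mm) begins 54 mm behind the grasp point. The pads swing forward as they close: fully open they stand 13 mm farther back than shut.
Start: joints at [-1.444, 0.494, 1.345, -0, 1.302, -0.096], TCP at [0.137, -0.61, 0.231] pointing down, gripper open.
Joint ranges: [-2.91, 2.91], [-0.82, 2.16], [0.22, 2.67], [-1.22, 4.37], [0.12, 2.79], [-3.08, 3.08]. Speed limits (rad/s): [1.89, 1.89, 2.57, 3.01, 3.01, 3.01].

## Interface

Orientations are given as [roll, pitch, yaw] about the fixed x, y, z axes, in that order (R = Rz(yaw) Ry(pitch) Rx(roll)).
In Python, from workcell import ctrl gives the robot as it stands.
- The arm moves only by the shell command python3 shift.py [OPENING] [FORCE], which reads ROWS from standard input. ROWS is a JSON list of rows, 1 to 5 of them, each of 6 numbers: dx, dy, dz in cm, then a rotation vector rx, ry, rz in rad; each row shifts and turns the commanded pose from where the row before left it, along the tool's axes as they then stand; what a row does not reach is not made up. A row lasts 1/10 s, in which the tool goes at most 0.05 m and 0.15 rad, less where a joint would pass 70% of its speed; a pose out of reach is approached as far as the arm can. OPENING is the finger opening in m, set as the command begins (- or left out keeps the last). The fingers move at their own pace and stop on an object; FORCE is the grip in N (left out, the last holds). Time passes only in rows, so rows that do not move let the fingers close. It prints the time, the measured TCP pose, the force, the opening and the grip force at its end. Input that does not fit is refused with a message, and nothing moves.
- ctrl.observe(): the state, without advancing time (a new reading comes with each control period).
- ctrl.camera(name): name is "side" or "top"; returns the picture (480x640x3 uint8, red, green, blue); there is no depth.
- ctrl.get_calibration(name): a dict with "camera_matrix" (3x3 intrinsics, pixels), "R" (3x3) and "t" (3): a world point X has camera coordinates R X + t. Camera axes: x right, y down, z forward; pixel columns grow to the right and rows downward; lengths in m; the calibration is good to about 2 mm. A picture is of the moment at which its call begins. get_calibration takes no time and is no camera call.
- ctrl.job_done(): hands the job in; it is judged then, once.
The state is a dict: "time": time; "qpos": joint angles; "qd": joint speeds; "joint_efforts": joint torques, N m; "eef_pos": TCP position; "tcp_rot": TCP orientation; "force": force on the tool from outside, world axes, zero at the start; "moment": the same for the moment, N m; "finger_gap": finger opening in m; "gripper_force": force on a finger pad.
Only numpy, scipy, OpenCV 4.12 (cv2) and the standard library are available. Lean on these libraries where they do the work, as an engineer would, in place of code of your own. Each camera call takes 0.05 s, during which the arm holds its last target. There are 200 camera calls.

## Task

The glass jar with the amber cap has been knocked over and lies on the bench. Stand it upright, cap up, in its place on the lower level of the small wooden rack: centred on the round blue mark, behind the low metal rail and under the upper board, and let go of it. Leave the two white tubs in the rack and the other small things standing as they are.

Things in the scene. Friction and masses are not known exactly. Their poses are not given: they have to be found in the camera images.
- fallen_jar: glass jar with amber screw cap, a cylinder 44 mm in diameter and 100 mm long (glass and cap equally wide), about 110 g; it lies on its side on the bench and can roll. Origin: centre of its underside (foot); its z axis runs from foot to cap. At the start the cap points to the robot's left, 80 to 100 degrees from straight ahead.
- rack: fixed wooden rack of C section, 300 (y) x 76 (x) x 225 mm high, open at the ends and toward the robot. Origin: middle of its front (open) edge, on the bench; x points into the rack, away from the robot (within 9 degrees); z up. Lower floor: top at z = 6 mm, x = 6 to 66 mm. Metal rail along the front: x = 0 to 6 mm, top at z = 16 mm. End cheeks 6 mm thick, 24 mm high.
- lip (a point): middle of the lower front edge of the rack's upper board. The board's underside is 215 mm and its top 225 mm above the bench; it reaches from x = 8 mm to 76 mm in the rack's frame and overhangs the lower floor, so an upright gripper cannot set a jar there: lean the tool 35 to 40 degrees, gripper body toward the robot.
- mark: flat round blue mark, 50 mm in diameter, on the rack's lower floor: the empty place for the jar. Origin at its centre, on the floor (6 mm above the bench), about 36 mm behind the rack's front edge. It is in one of three places 85 mm apart along the rack; the tubs have the other two.
- tub_white: white tub with blue label patch on its lid, 52 mm in diameter, 55 mm high, standing loose in the rack. Origin: centre of its underside.
- tub_pink: white tub with orange label patch on its lid, 52 mm in diameter, 55 mm high, standing loose in the rack. Origin: centre of its underside.
- strip_box: blue card box 42 x 62 x 16 mm, loose on the rack's upper board. Origin: centre of its underside.
- bur_block: grey block with burs, 34 x 75 x 52 mm, loose on the rack's upper board. Origin: centre of its underside.
- paste_tin: red and white tin, 58 mm in diameter, 26 mm high, loose on the bench. Origin: centre of its underside.
- dappen_dish: pale glass dish, 36 mm in diameter, 26 mm high, loose on the bench. Origin: centre of its underside.
- model_dark: dark dental model on a plaster base, 60 x 68 x 28 mm, loose on the bench. Origin: centre of its underside.

How it is judged:
By the outcome, as a careful person would: the job done as asked, in the order asked, and still so for the second after the job is handed in, with the robot touching nothing.
It also fails if it takes over 56 s, if anything falls off the work surface, if the arm or the gripper's body presses on something with over 40 N, if the wrist force passes 120 N, or if a joint passes its speed limit or range.

## Working session

There is one attempt and no reset: what is moved stays moved. The work goes in short steps, Python scripts to look and compute and a shell command to move; the robot and the scene stay as the last step left them, time stands still between calls to the robot, and variables do not carry over. Pictures are saved under pics/ and viewed, at most 11 in all, crops included, and the job is handed in when it is done.

```bash
ls; mkdir -p pics; python3 - <<'E'
from workcell import ctrl
import cv2,numpy as np
for n in("top","side"):
    im=ctrl.camera(n); cv2.imwrite(f"pics/{n}0.png",im[:,:,::-1]); c=ctrl.get_calibration(n); print(n,c)
o=ctrl.observe();print(o)
E
```

```text
pics
shift.py
workcell.py
top {'camera_matrix': array([[544.63948419,   0.        , 326.74528807],
       [  0.        , 544.63948419, 239.73798587],
       [  0.        ,   0.        ,   1.        ]]), 'R': array([[ 0.01721228, -0.9995714 , -0.02368017],
       [-0.98682712, -0.01317298, -0.16124114],
       [ 0.16086009,  0.02614356, -0.98663091]]), 't': array([-0.09763909,  0.58481233,  1.05538223])}
side {'camera_matrix': array([[606.84663527,   0.        , 319.01635131],
       [  0.        , 606.84663527, 231.72859155],
       [  0.        ,   0.        ,   1.        ]]), 'R': array([[-9.29915219e-01, -3.67772820e-01, -9.15110329e-04],
       [-1.86343470e-01,  4.73312579e-01, -8.60959531e-01],
       [ 3.17070648e-01, -8.00448846e-01, -5.08672634e-01]]), 't': array([0.47665483, 0.26544296, 0.98970559])}
{'time': 0.1, 'qpos': array([-1.44448031e+00,  4.94105752e-01,  1.34607411e+00,  1.61721157e-05,
        1.30252967e+00, -9.54821768e-02]), 'qd': array([-0.00037438,  0.00022353, -0.00017503, -0.00050318, -0.00119615,
       -0.00035882]), 'joint_efforts': array([-1.43559573e-03, -8.83590889e+01, -3.84563005e+01, -1.40064208e-04,
        5.18661996e-03,  2.12006029e-06]), 'eef_pos': array([ 0.13746666, -0.6093505 ,  0.23076773]), 'tcp_rot': array([-3.14048235e+00, -1.21997361e-04,  2.21793827e-01]), 'force': array([-0.146745  , -0.6478796 , -0.53592532]), 'moment': array([0.00116531, 0.03448825, 0.07074071]), 'gripper_force': 0.0, 'finger_gap': 0.08589945673192843}
```
View pics/top0.png

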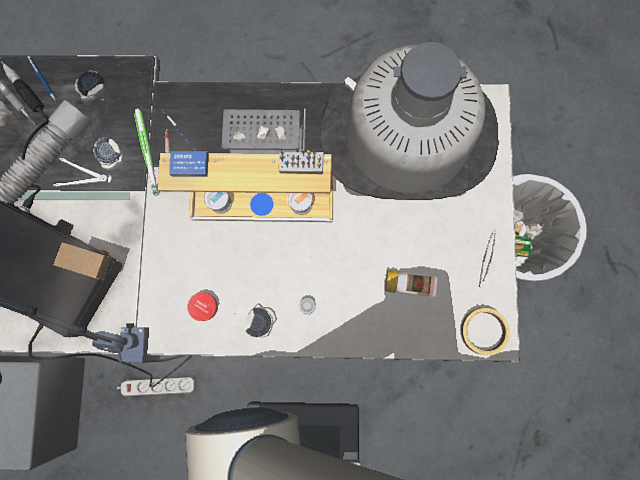

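View pics/side0.png

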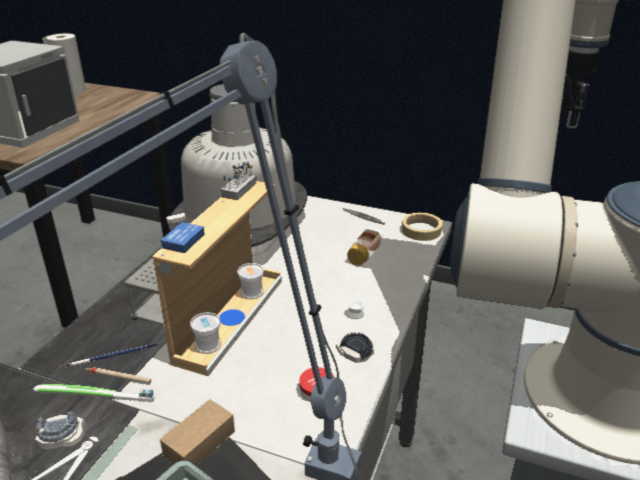

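The top view shows the mark at (262,204) between the tubs. The jar lies with its cap at about (391,280) and its foot at about (436,283). The rail runs from (190,218) to (331,220). The side view shows the same layout, with the jar at (365,246) and the mark at (231,317).

```bash
cat > h.py <<'E'
import numpy as np,cv2
from workcell import ctrl
def ray(n,p):
    c=ctrl.get_calibration(n);K,R,t=c["camera_matrix"],c["R"],np.array(c["t"])
    return -R.T@t, R.T@np.linalg.solve(K,[p[0],p[1],1.])
def onz(n,p,z):
    o,d=ray(n,p);return o+d*(z-o[2])/d[2]
def proj(n,X):
    c=ctrl.get_calibration(n);q=c["camera_matrix"]@(c["R"]@np.array(X)+c["t"]);return q[:2]/q[2]
def two(p,q):
    (a,d),(b,e)=ray("top",p),ray("side",q)
    s=np.linalg.lstsq(np.c_[d,-e],b-a,rcond=None)[0];P,Q=a+d*s[0],b+e*s[1];return (P+Q)/2,np.linalg.norm(P-Q)
def blobs(im,lo,hi,amin=30):
    m=cv2.inRange(cv2.cvtColor(im,cv2.COLOR_BGR2HSV),lo,hi)
    n,_,s,c=cv2.connectedComponentsWithStats(m);return [(c[i].round(1),s[i]) for i in range(1,n) if s[i][4]>=amin]
E
python3 - <<'E'
from h import *
np.set_printoptions(precision=4,suppress=True)
T=cv2.imread("pics/top0.png");S=cv2.imread("pics/side0.png")
for n,im in(("top",T),("side",S)):
    print(n)
    for c,s in blobs(im,(105,170,120),(120,255,255),60): print("blue",c,s,onz(n,c,.006))
    for c,s in blobs(im,(10,120,60),(28,255,255),60): print("amber",c,s,onz(n,c,.022))
print("cam",ray("top",(0,0))[0],ray("side",(0,0))[0])
a=cv2.resize(T[255:310,370:450],None,fx=7,fy=7,interpolation=cv2.INTER_CUBIC)
b=cv2.resize(T[145:230,150:340],None,fx=4,fy=4,interpolation=cv2.INTER_CUBIC)
b=np.pad(b,((0,0),(0,40),(0,0)))
cv2.imwrite("pics/crops.png",np.vstack([b[:235*2-250],b[220:]])[:0] if 0 else b)
cv2.imwrite("pics/jar.png",a)
E
```

```text
top
blue [261.5 203.9] [251 194  22  21 361] [0.6682 0.0525 0.006 ]
amber [391.9 280.4] [386 271  12  21 203] [ 0.508  -0.2222  0.022 ]
side
blue [231.6 317.2] [221 310  23  15 265] [0.6688 0.0566 0.006 ]
amber [357.9 253.9] [348 244  20  21 290] [ 0.5086 -0.2191  0.022 ]
cam [ 0.409  -0.1175  1.1333] [0.1789 0.8419 0.7324]
```

View pics/crops.png

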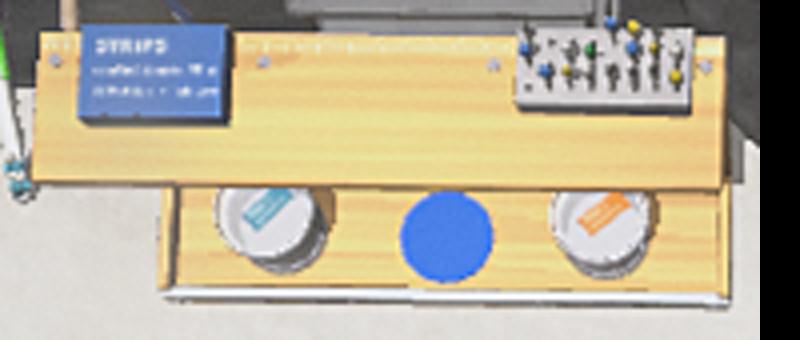

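View pics/jar.png

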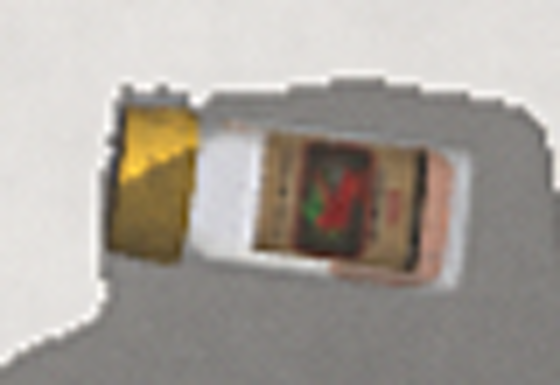

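Rack crop (x4, origin 150,145): the rail's bottom edge runs (163,299) to (728,306), and the board's front edge runs (33,182) to (722,189). Jar crop (x7, origin 370,255): the cap end's midpoint is at (114,178) and the foot end's is at (463,219).

```bash
python3 - <<'E'
from h import *
np.set_printoptions(precision=4,suppress=True)
f=lambda x,y,s,ox,oy:(ox+(x+.5)/s-.5,oy+(y+.5)/s-.5)
J=lambda x,y:onz("top",f(x,y,7,370,255),.022)
for p in[(122,105),(107,250),(470,148),(455,290)]: print("jar",J(*p))
c=(J(122,105)+J(107,250))/2;g=(J(470,148)+J(455,290))/2
d=c-g;print("cap",c,"foot",g,"len",np.linalg.norm(d),"ang",np.degrees(np.arctan2(d[1],d[0])))
B=lambda x,y,z:onz("top",f(x,y,4,150,145),z)
for a,b in[(B(163,299,0),B(728,306,0)),(B(33,182,.225),B(722,189,.225)),(B(33,185,.215),B(722,192,.215))]:
    d=a-b;print("edge",a,b,(a+b)/2,np.linalg.norm(d),"rackyaw",np.degrees(np.arctan2(d[1],d[0]))-90)
print("mark",two((261.5,203.9),(231.6,317.2)))
E
```

```text
jar [ 0.5301 -0.2123  0.022 ]
jar [ 0.4877 -0.2079  0.022 ]
jar [ 0.519  -0.3133  0.022 ]
jar [ 0.4777 -0.3083  0.022 ]
cap [ 0.5089 -0.2101  0.022 ] foot [ 0.4984 -0.3108  0.022 ] len 0.10123245309402121 ang 84.0280669559446
edge [0.6339 0.2045 0.    ] [ 0.6339 -0.0971  0.    ] [0.6339 0.0537 0.    ] 0.3016016096107963 rackyaw -0.006272300922731233
edge [0.6401 0.2001 0.225 ] [ 0.6403 -0.0978  0.225 ] [0.6402 0.0512 0.225 ] 0.29786647977667535 rackyaw 0.04231745226461214
edge [0.6413 0.2035 0.215 ] [ 0.6415 -0.0976  0.215 ] [0.6414 0.053  0.215 ] 0.3010765461504069 rackyaw 0.044427605415066296
mark (array([0.6698, 0.0533, 0.003 ]), np.float64(0.0019622778020611763))
```

```bash
cat >> h.py <<'E'
from scipy.spatial.transform import Rotation as Ro
np.set_printoptions(precision=4,suppress=True)
L=np.radians(40);ja=np.radians(84.)
A=np.array([np.cos(ja),np.sin(ja),0]);Z=np.array([0,0,1.])
def fr(z,y): return Ro.from_matrix(np.c_[np.cross(y,z),y,z])
Rpick=fr(-A*np.cos(L)-Z*np.sin(L),np.array([A[1],-A[0],0]))
Rplace=fr(np.array([np.sin(L),0,-np.cos(L)]),np.array([0,-1.,0]))
Gp=np.array([.5047,-.2513,.026]);Ppick=Gp+.0225*Rpick.as_matrix()[:,2]
def rel(p,R):
    o=ctrl.observe();C=Ro.from_euler("xyz",o["tcp_rot"])
    d=np.array(p)-o["eef_pos"]
    print("t",o["time"],"at",o["eef_pos"],"move in present axes",C.inv().apply(d),"in target axes",R.inv().apply(d),"| rot",(C.inv()*R).as_rotvec())
E
python3 - <<'E'
from h import *
o=ctrl.observe();C=Ro.from_euler("xyz",o["tcp_rot"])
print(Ppick,Rpick.as_matrix())
rel(Ppick+[0,0,.2],C);rel(Ppick+[0,0,.2],Rpick)
E
```

```text
[ 0.5029 -0.2684  0.0115] [[ 0.0672  0.9945 -0.0801]
 [ 0.6393 -0.1045 -0.7618]
 [-0.766   0.     -0.6428]]
t 0.1 at [ 0.1375 -0.6094  0.2308] move in present axes [ 0.4315 -0.2521  0.0196] in target axes [ 0.4315 -0.2521  0.0196] | rot [0. 0. 0.]
t 0.1 at [ 0.1375 -0.6094  0.2308] move in present axes [ 0.4315 -0.2521  0.0196] in target axes [ 0.2572  0.3278 -0.2766] | rot [-0.5419 -0.7552 -1.1598]
```

Units first: shifts go in cm. So 0.036 m is 3.6, -0.021 m is -2.1.

```bash

echo '[[3.6, -2.1, 0, 0, 0, 0], [3.6, -2.1, 0, 0, 0, 0], [3.6, -2.1, 0, 0, 0, 0], [3.6, -2.1, 0, 0, 0, 0], [3.6, -2.1, 0, 0, 0, 0]]' | python3 shift.py 0.085 60
echo '[[3.6, -2.1, 0, 0, 0, 0], [3.6, -2.1, 0, 0, 0, 0], [3.6, -2.1, 0, 0, 0, 0], [3.6, -2.1, 0, 0, 0, 0], [3.6, -2.1, 0, 0, 0, 0]]' | python3 shift.py
echo '[[3.6, -2.1, 0, 0, 0, 0], [3.6, -2.1, 0, 0, 0, 0], [0, 0, 0, 0, 0, 0]]' | python3 shift.py
python3 - <<'E'
from h import *
rel(Ppick+[0,0,.2],Rpick); print(ctrl.observe()["qpos"])
E
```

```text
time: 0.6
eef_pos: [0.2909, -0.4662, 0.2311]
tcp_rot: [-3.141, 0.0, 0.222]
force: [0.4, -0.7, -0.4]
finger_gap: 0.0849
gripper_force: 0.0
time: 1.1
eef_pos: [0.4434, -0.3242, 0.2311]
tcp_rot: [-3.141, 0.0, 0.222]
force: [1.4, -0.2, -0.2]
finger_gap: 0.085
gripper_force: 0.0
time: 1.4
eef_pos: [0.5062, -0.2656, 0.231]
tcp_rot: [-3.141, -0.001, 0.226]
force: [-0.5, -1.2, -0.3]
finger_gap: 0.0851
gripper_force: 0.0
t 1.4 at [ 0.5062 -0.2656  0.231 ] move in present axes [-0.0039  0.0021  0.0195] in target axes [ 0.0128 -0.003   0.015 ] | rot [-0.5395 -0.7562 -1.1568]
[-0.5882  0.4187  1.4804  0.0011  1.2425  0.7567]
```

```bash

echo '[[0, 0, 0, -0.045, -0.063, -0.096], [0, 0, 0, -0.045, -0.063, -0.096], [0, 0, 0, -0.045, -0.063, -0.096], [0, 0, 0, -0.045, -0.063, -0.096], [0, 0, 0, -0.045, -0.063, -0.096]]' | python3 shift.py
echo '[[0, 0, 0, -0.045, -0.063, -0.096], [0, 0, 0, -0.045, -0.063, -0.096], [0, 0, 0, -0.045, -0.063, -0.096], [0, 0, 0, -0.045, -0.063, -0.096], [0, 0, 0, -0.045, -0.063, -0.096]]' | python3 shift.py
echo '[[0, 0, 0, -0.045, -0.063, -0.096], [0, 0, 0, -0.045, -0.063, -0.096], [0, 0, 0, 0, 0, 0]]' | python3 shift.py
python3 - <<'E'
from h import *
rel(Ppick+[0,0,.1],Rpick); print(ctrl.observe()["qpos"])
E
```

```text
time: 1.9
eef_pos: [0.5034, -0.2691, 0.2313]
tcp_rot: [2.994, 0.358, 0.685]
force: [-0.5, -0.9, 0.4]
finger_gap: 0.0847
gripper_force: 0.0
time: 2.4
eef_pos: [0.5035, -0.2689, 0.2312]
tcp_rot: [3.038, 0.74, 1.195]
force: [0.5, -0.5, 0.2]
finger_gap: 0.085
gripper_force: 0.0
time: 2.7
eef_pos: [0.5022, -0.2681, 0.23]
tcp_rot: [-3.137, 0.875, 1.465]
force: [0.2, 0.7, -0.4]
finger_gap: 0.0852
gripper_force: 0.0
t 2.7 at [ 0.5022 -0.2681  0.23  ] move in present axes [0.0908 0.0011 0.0762] in target axes [0.0906 0.0007 0.0764] | rot [-0.0055  0.0024 -0.0007]
[-0.1356  0.5209  1.7119 -0.9985  1.1501  0.524 ]
```

```bash

echo '[[3, 0, 2.55, 0, 0, 0], [3, 0, 2.55, 0, 0, 0], [3, 0, 2.55, 0, 0, 0], [0, 0, 0, 0, 0, 0]]' | python3 shift.py
python3 - <<'E'
from h import *
rel(Ppick+[0,0,.03],Rpick); print(ctrl.observe()["qpos"])
for n in("top","side"): cv2.imwrite(f"pics/{n}1.png",ctrl.camera(n)[:,:,::-1])
a=cv2.imread("pics/top1.png")[200:380,260:500];b=cv2.imread("pics/side1.png")[120:300,280:520]
cv2.imwrite("pics/a1.png",cv2.resize(np.hstack([a,b]),None,fx=1.66,fy=1.66))
E
```

```text
time: 3.1
eef_pos: [0.5019, -0.27, 0.1095]
tcp_rot: [-3.137, 0.872, 1.458]
force: [0.5, 0.1, 0.2]
finger_gap: 0.0849
gripper_force: 0.0
t 3.1 at [ 0.5019 -0.27    0.1095] move in present axes [0.0531 0.001  0.0424] in target axes [0.0531 0.0008 0.0424] | rot [-0.0107 -0.0005 -0.0052]
[-0.1405  0.723   1.7804 -1.1208  1.0163  0.7908]
```

View pics/a1.png

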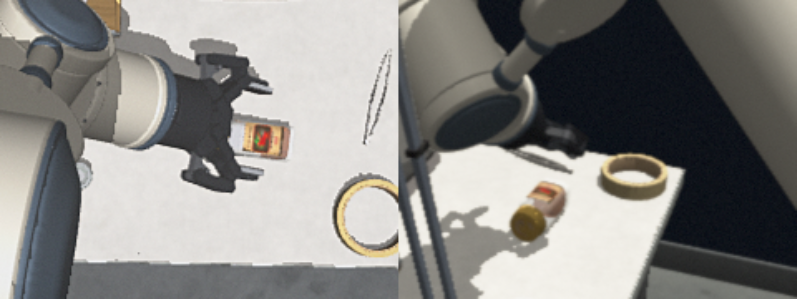

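The side view and the top crop show the open fingers straddling the jar, cleanly centred, with the forearm well above the dish. J4 is close to its limit, so I'll fit the kinematics from the poses seen and check both the pick and the place.

```bash
cat > fk.py <<'E'
from h import *
from scipy.optimize import least_squares
D=[([-1.44448,.494106,1.346074,0,1.30253,-.095482],[.13746666,-.6093505,.23076773],[-3.14048,-.000122,.221794]),
([-.5882,.4187,1.4804,.0011,1.2425,.7567],[.5062,-.2656,.231],[-3.141,-.001,.226]),
([-.1356,.5209,1.7119,-.9985,1.1501,.524],[.5022,-.2681,.23],[-3.137,.875,1.465]),
([-.1405,.723,1.7804,-1.1208,1.0163,.7908],[.5019,-.27,.1095],[-3.137,.872,1.458])]
lo=np.array([-2.91,-.82,.22,-1.22,.12,-3.08]);hi=np.array([2.91,2.16,2.67,4.37,2.79,3.08])
Y=lambda t:Ro.from_rotvec([0,t,0]);Zr=lambda t:Ro.from_rotvec([0,0,t])
C6=Zr(-np.pi/2)
def fk(q,P,s4=1,s6=1):
    a1,d1,L1,a3,L2,d6=P
    B=Zr(q[0]);U=B*Y(q[1]);F=U*Y(q[2]);W=F*Zr(s4*q[3])*Y(q[4]);T=W*Zr(s6*q[5])*C6
    return B.apply([a1,0,d1])+U.apply([0,0,L1])+F.apply([a3,0,L2])+T.apply([0,0,d6]),T
P=None
def fit():
    def res(P): return np.concatenate([fk(q,P)[0]-p for q,p,r in D]+[.1*(P-[0,.4,.4,0,.4,.27])*.02])
    return least_squares(res,[0,.4,.4,0,.4,.27]).x
E
python3 - <<'E'
from fk import *
P=fit();print(P)
for q,p,r in D:
    x,T=fk(q,P);print(x-p,(T.inv()*Ro.from_euler("xyz",r)).as_rotvec())
E
```

```text
[0.0452 0.1893 0.6024 0.1438 0.3426 0.2588]
[-0.059  -0.0083  0.0004] [ 0.     -0.     -3.1416]
[-0.0335 -0.0494  0.0034] [-0.0004 -0.0002  3.1411]
[-0.0024 -0.0005 -0.008 ] [ 0.0001  0.     -3.1415]
[ 0.0018 -0.0013  0.0043] [-0.0002  0.0001  3.1416]
```

```bash
python3 - <<'E'
s=open("fk.py").read()
s=s.replace("C6=Zr(-np.pi/2)","C6=Zr(np.pi/2)").replace("a1,d1,L1,a3,L2,d6=P","yF,d1,L1,yW,L2,d6=P").replace("B.apply([a1,0,d1])","B.apply([0,0,d1])").replace("F.apply([a3,0,L2])","F.apply([0,yF,L2])").replace("+T.apply([0,0,d6])","+W.apply([0,yW,d6])").replace("[0,.4,.4,0,.4,.27]","[0,.25,.5,0,.5,.3]")
s=s.replace("P-[0,.25,.5,0,.5,.3])*.02","P-[0,.25,.5,0,.5,.3])*.003")
open("fk.py","w").write(s+'''
P=fit()
def ik(p,R,q0):
    f=lambda q:np.r_[(fk(q,P)[0]-p)*5,(fk(q,P)[1].inv()*R).as_rotvec()]
    r=least_squares(f,np.clip(q0,lo+.01,hi-.01),bounds=(lo,hi));return r.x,np.abs(r.fun).max()
''')
E
python3 - <<'E'
from fk import *
print(P)
for q,p,r in D:
    x,T=fk(q,P);print(x-p,(T.inv()*Ro.from_euler("xyz",r)).as_rotvec())
q=D[-1][0]
for z in(.03,0): print("pick",z,ik(Ppick+[0,0,z],Rpick,q))
E
```

```text
[ 0.0862  0.3869  0.3756 -0.0241  0.4392  0.3579]
[-0.0002  0.0209  0.0121] [0. 0. 0.]
[ 0.0013  0.0021 -0.0004] [-0.0001  0.0002 -0.0005]
[ 0.0178 -0.0062 -0.0007] [-0.  0.  0.]
[-0.0013 -0.001  -0.0109] [ 0.      0.0001 -0.    ]
pick 0.03 (array([-0.1378,  0.8437,  1.757 , -1.1869,  0.9715,  0.8979]), np.float64(4.967137812172949e-13))
pick 0 (array([-0.139 ,  0.9114,  1.7341, -1.2168,  0.9548,  0.9484]), np.float64(4.618672055922701e-09))
```

```bash
sed -i 's/yF,d1,L1,yW,L2,d6=P/yF,d1,L1,yW,L2,d6,a1,a3,a5=P/; s/B.apply(\[0,0,d1\])/B.apply([a1,0,d1])/; s/F.apply(\[0,yF,L2\])/F.apply([a3,yF,L2])/; s/W.apply(\[0,yW,d6\])/W.apply([a5,yW,d6])/; s/\[0,.25,.5,0,.5,.3\]/[0,.25,.5,0,.5,.3,0,0,0]/g; s/\*.003/*.001/' fk.py
python3 - <<'E'
from fk import *
print(P)
for q,p,r in D:
    x,T=fk(q,P);print(x-p)
q=D[-1][0]
for z in(.03,0): print("pick",z,ik(Ppick+[0,0,z],Rpick,q))
# place scan
for lean in (35,40):
  for az in (-30,-15,0,15,30):
    for h in (.06,):
      l=np.radians(lean);c=np.radians(az)
      z=np.array([np.sin(l)*np.cos(c),np.sin(l)*np.sin(c),-np.cos(l)]);y=np.array([np.sin(c),-np.cos(c),0]);R=fr(z,y)
      p=np.array([.669,.0535,.006+h])+.0225*z
      for q0 in ([.1,.7,1.5,-.9,.4,1.6],[.1,.7,1.5,.9,.4,1.6],[.1,.7,1.5,3.1,.4,-1.5]):
        s,e=ik(p,R,q0);print(lean,az,s,"%.4f"%e)
E
```

```text
[ 0.0594  0.2566  0.5967  0.0002  0.3836  0.3355  0.0002  0.1178 -0.0006]
[-0.  0. -0.]
[0. 0. 0.]
[0. 0. 0.]
[-0. -0. -0.]
pick 0.03 (array([-0.1373,  0.8483,  1.7983, -1.2163,  0.9551,  0.9501]), np.float64(1.2698422313661693e-09))
pick 0 (array([-0.1386,  0.903 ,  1.7805, -1.22  ,  0.9457,  0.9797]), np.float64(0.01689641524747491))
35 -30 [ 0.1414  0.7158  1.7383 -0.974   0.4073  3.08  ] 0.0579
35 -30 [ 0.1414  0.7158  1.7383 -0.974   0.4073  3.08  ] 0.0579
35 -30 [ 0.1315  0.7483  1.8857  4.37    0.3394 -2.2579] 0.0903
35 -15 [ 0.0759  0.7038  1.8202 -1.22    0.1966  3.071 ] 0.0346
35 -15 [ 0.0759  0.7038  1.8202 -1.22    0.1966  3.071 ] 0.0346
35 -15 [ 0.0732  0.7195  1.8743  4.37    0.1919 -2.5208] 0.0246
35 0 [-0.012   0.6859  1.809   0.0601  0.12    1.5007] 0.0840
35 0 [-0.0121  0.6859  1.809   0.0604  0.12    1.5004] 0.0840
35 0 [-0.0141  0.7152  1.9059  3.0471  0.12   -1.4883] 0.0292
35 15 [-0.1047  0.7076  1.8741  1.6614  0.2079 -0.3971] 0.0000
35 15 [-0.1047  0.7076  1.8741  1.6614  0.2079 -0.3971] 0.0000
35 15 [-0.1047  0.7076  1.8741  1.6614  0.2079 -0.3971] 0.0000
35 
[... 433 characters left out ...]
] 0.1118
40 -15 [ 0.0817  0.7005  1.8119 -1.22    0.2105  3.0743] 0.1118
40 -15 [ 0.0956  0.7358  1.9014  4.1031  0.2778 -2.2352] 0.0000
40 0 [ 0.0504  0.6948  1.8292 -1.22    0.12    2.8359] 0.1175
40 0 [-0.0122  0.7297  1.9395  3.1067  0.2258 -1.5461] 0.0000
40 0 [-0.0122  0.7297  1.9395  3.1067  0.2258 -1.5461] 0.0000
40 15 [-0.1212  0.7313  1.9308  2.2021  0.3021 -0.9529] 0.0000
40 15 [-0.1212  0.7313  1.9308  2.2021  0.3021 -0.9529] 0.0000
40 15 [-0.1212  0.7313  1.9308  2.2021  0.3021 -0.9529] 0.0000
40 30 [-0.2135  0.7408  1.8757  1.635   0.4478 -0.6789] 0.0000
40 30 [-0.2135  0.7408  1.8757  1.635   0.4478 -0.6789] 0.0000
40 30 [-0.2135  0.7408  1.8757  1.635   0.4478 -0.6789] 0.0000
```

```bash
cat >> fk.py <<'E'
def pick(Ld):
    l=np.radians(Ld);R=fr(-A*np.cos(l)-Z*np.sin(l),np.array([A[1],-A[0],0]));return Gp+.0225*R.as_matrix()[:,2],R
def place(Ld,az,h=.06,m=(.669,.0535,.006)):
    l=np.radians(Ld);c=np.radians(az)
    z=np.array([np.sin(l)*np.cos(c),np.sin(l)*np.sin(c),-np.cos(l)]);R=fr(z,np.array([np.sin(c),-np.cos(c),0]))
    return np.array(m)+[0,0,h]+.0225*z,R
E
python3 - <<'E'
from fk import *
for Ld in (40,43,46,50):
    p,R=pick(Ld);a,e=ik(p,R,[-.14,.9,1.78,-1.15,.95,.95]);print("PICK",Ld,a,"%.4f"%e)
    for az in (0,10,20,30):
        p,R=place(Ld,az)
        b,e=ik(p,R,[-.12,.73,1.9,1.6,.3,-.4]);c,e2=ik(p-np.array([.1,0,-.03]),R,b);print("  place",az,b,"%.4f"%e,"back 10cm",c,"%.4f"%e2)
E
```

```text
PICK 40 [-0.1386  0.903   1.7805 -1.22    0.9457  0.9797] 0.0169
  place 0 [-0.0122  0.7297  1.9395  3.1067  0.2258 -1.5461] 0.0000 back 10cm [-0.0155  0.6343  2.1754  3.1138  0.3663 -1.5567] 0.0000
  place 10 [-0.0858  0.7299  1.9391  2.461   0.2661 -1.109 ] 0.0000 back 10cm [-0.1094  0.6344  2.1766  2.6483  0.3901 -1.3293] 0.0000
  place 20 [-0.1546  0.7335  1.9174  1.9826  0.3454 -0.8341] 0.0000 back 10cm [-0.1956  0.6355  2.1548  2.2197  0.4313 -1.1301] 0.0000
  place 30 [-0.2135  0.7408  1.8757  1.635   0.4478 -0.6789] 0.0000 back 10cm [-0.2672  0.6389  2.1123  1.8408  0.494  -0.9635] 0.0000
PICK 43 [-0.158   0.8818  1.7996 -1.2191  0.8914  0.9642] 0.0000
  place 0 [-0.0125  0.7489  1.9727  3.1153  0.3306 -1.5551] 0.0000 back 10cm [-0.016   0.6643  2.2117  3.1181  0.4849 -1.5618] 0.0000
  place 10 [-0.0929  0.7491  1.972   2.6034  0.3593 -1.259 ] 0.0000 back 10cm [-0.1192  0.6644  2.2129  2.7189  0.5022 -1.413 ] 0.0000
  place 20 [-0.1674  0.752   1.9482  2.1572  0.4163 -1.0219] 0.0000 back 10cm [-0.2132  0.6639  2.1885  2.3293  0.5246 -1.2625] 0.0000
  place 30 [-0.2306  0.7583
[... 615 characters left out ...]
.9078  0.56   -0.9859] 0.0000 back 10cm [-0.3127  0.6947  2.1693  2.0438  0.6432 -1.2248] 0.0000
PICK 50 [-0.2107  0.8315  1.8026 -1.1155  0.7919  0.8242] 0.0000
  place 0 [-0.0133  0.8079  2.0423  3.1231  0.5812 -1.5638] 0.0000 back 10cm [-0.0173  0.7561  2.2906  3.1227  0.7778 -1.5685] 0.0000
  place 10 [-0.1093  0.8079  2.0413  2.7495  0.5962 -1.4265] 0.0000 back 10cm [-0.1426  0.7564  2.292   2.7966  0.7846 -1.5297] 0.0000
  place 20 [-0.197   0.8082  2.0126  2.3815  0.6156 -1.2832] 0.0000 back 10cm [-0.2546  0.7496  2.2612  2.465   0.7677 -1.4641] 0.0000
  place 30 [-0.2695  0.8106  1.959   2.0259  0.6532 -1.1306] 0.0000 back 10cm [-0.3427  0.7409  2.2033  2.124   0.756  -1.3512] 0.0000
```

```bash
python3 - <<'E'
from fk import *
p,R=pick(45);rel(p+[0,0,.03],R);rel(p+[0,0,.0],R);print(p)
for i in(.1,.06,.03,0):print(ik(p+[0,0,i],R,D[-1][0]))
E
```

```text
t 3.2 at [ 0.5036 -0.2703  0.1138] move in present axes [ 0.0585 -0.001   0.0449] in target axes [ 0.0543 -0.0009  0.0499] | rot [-0.0063  0.0886 -0.0079]
t 3.2 at [ 0.5036 -0.2703  0.1138] move in present axes [ 0.0815 -0.0011  0.0642] in target axes [ 0.0756 -0.0009  0.0711] | rot [-0.0063  0.0886 -0.0079]
[ 0.503  -0.2671  0.0101]
(array([-0.1724,  0.6809,  1.7817, -1.0477,  0.9517,  0.693 ]), np.float64(6.494804694057166e-15))
(array([-0.1724,  0.7536,  1.7952, -1.1042,  0.9107,  0.7875]), np.float64(1.38222766565832e-14))
(array([-0.1724,  0.8097,  1.8003, -1.1483,  0.8844,  0.8582]), np.float64(1.015310058249952e-11))
(array([-0.1724,  0.8667,  1.8011, -1.1929,  0.8618,  0.9277]), np.float64(1.2383427616668996e-12))
```

```bash

echo '[[0, 0, 0, -0.006, 0.089, -0.008], [2.7, 0, 2.5, 0, 0, 0], [2.7, 0, 2.5, 0, 0, 0], [0, 0, 0, 0, 0, 0]]' | python3 shift.py
python3 - <<'E'
from fk import *
p,R=pick(45);rel(p+[0,0,.0],R)
E
```

```text
time: 3.6
eef_pos: [0.5036, -0.2671, 0.039]
tcp_rot: [-3.14, 0.785, 1.468]
force: [0.5, -1.2, 1.6]
finger_gap: 0.0849
gripper_force: 0.0
t 3.6 at [ 0.5036 -0.2671  0.039 ] move in present axes [ 0.0204 -0.0006  0.0205] in target axes [ 0.0204 -0.0006  0.0205] | rot [-0.0001 -0.0006  0.0013]
```

```bash

echo '[[1, 0, 1, 0, 0, 0], [1, 0, 1, 0, 0, 0], [0, 0, 0, 0, 0, 0], [0, 0, 0, 0, 0, 0]]' | python3 shift.py
echo '[[0, 0, 0, 0, 0, 0], [0, 0, 0, 0, 0, 0], [0, 0, 0, 0, 0, 0], [0, 0, 0, 0, 0, 0], [0, 0, 0, 0, 0, 0]]' | python3 shift.py 0.03 50
echo '[[0, 0, 0, 0, 0, 0], [0, 0, 0, 0, 0, 0], [0, 0, 0, 0, 0, 0]]' | python3 shift.py
```

```text
time: 4.0
eef_pos: [0.5047, -0.2673, 0.0136]
tcp_rot: [3.139, 0.786, 1.466]
force: [0.3, -0.1, 0.8]
finger_gap: 0.0848
gripper_force: 0.0
time: 4.5
eef_pos: [0.5041, -0.267, 0.0122]
tcp_rot: [3.141, 0.786, 1.468]
force: [-0.4, 3.8, 10.0]
finger_gap: 0.0429
gripper_force: 49.8
time: 4.8
eef_pos: [0.5041, -0.267, 0.0122]
tcp_rot: [3.141, 0.786, 1.468]
force: [0.2, 3.1, 9.5]
finger_gap: 0.0431
gripper_force: 49.8
```

```bash

echo '[[-1, 0, -1, 0, 0, 0], [-2.8, 0, -2.8, 0, 0, 0], [-2.8, 0, -2.8, 0, 0, 0], [-2.8, 0, -2.8, 0, 0, 0], [-2.8, 0, -2.8, 0, 0, 0]]' | python3 shift.py
echo '[[-2.8, 0, -2.8, 0, 0, 0], [0, 0, 0, 0, 0, 0], [0, 0, 0, 0, 0, 0]]' | python3 shift.py
python3 - <<'E'
from fk import *
o=ctrl.observe();q=o["qpos"];x,T=fk(q,P);print("q",q,"fk err",x-o["eef_pos"])
p3,R3=place(45,25)
print("place",p3); p3=p3+[-.13,0,.05]
b,e=ik(p3,R3,[-.18,.77,1.95,2.1,.5,-1.1]);print("preplace",p3,b,e)
import itertools
W=[fk(q+(b-q)*s,P) for s in(0,.25,.5,.75,1)]
k=q
for i in range(4):
    (pa,Ra),(pb,Rb)=W[i],W[i+1];w=(Ra.inv()*Rb).as_rotvec()
    print("WP",pb,Rb.as_euler("xyz"),"jar axis dir",Rb.apply([-np.sin(np.pi/4),0,-np.cos(np.pi/4)]),"rot",w,np.linalg.norm(w))
    for s in(.33,.67,1):
        k,e=ik(pa+(pb-pa)*s,Ra*Ro.from_rotvec(w*s),k);print("   ",k,"%.5f"%e)
for n in("top","side"): cv2.imwrite(f"pics/{n}2.png",ctrl.camera(n)[:,:,::-1])
a=cv2.imread("pics/top2.png")[180:360,260:500];c=cv2.imread("pics/side2.png")[80:260,300:540]
cv2.imwrite("pics/a2.png",cv2.resize(np.hstack([a,c]),None,fx=1.66,fy=1.66))
E
```

```text
time: 5.3
eef_pos: [0.5035, -0.2668, 0.1855]
tcp_rot: [-3.141, 0.784, 1.469]
force: [0.7, -0.2, -1.1]
finger_gap: 0.0425
gripper_force: 51.0
time: 5.6
eef_pos: [0.5039, -0.2669, 0.2241]
tcp_rot: [3.139, 0.785, 1.466]
force: [0.0, 0.3, -1.2]
finger_gap: 0.0424
gripper_force: 51.1
q [-0.1719  0.494   1.703  -0.9137  1.0983  0.4354] fk err [-0. -0. -0.]
place [0.6834 0.0602 0.0501]
preplace [0.5534 0.0602 0.1001] [-0.2914  0.6302  2.2536  2.1831  0.6123 -1.2714] 5.551115123125783e-16
WP [ 0.4146 -0.0634  0.0883] [-2.9336  0.099   1.4607] jar axis dir [ 0.0753 -0.6474  0.7584] rot [ 0.2045  0.6841 -0.0653] 0.716970229558333
    [-0.1652  0.4774  1.7326 -0.6511  1.074   0.3043] 0.00000
    [-0.1775  0.4866  1.7789 -0.3906  1.0341  0.1658] 0.00000
    [-0.2017  0.528   1.8406 -0.1395  0.9768  0.0087] 0.00000
WP [0.4325 0.1132 0.0815] [-2.9631 -0.4532  1.2314] jar axis dir [-0.1947 -0.9286  0.316 ] rot [-0.0695  0.5836  0.1188] 0.5995926399123497
    [-0.2153  0.5187  1.8666  0.0931  0.9455 -0.0987] 0.00000
    [-0.2274  0.5286  1.9145  0.3504  0.9002 -0.2358] 0.00000
    [-0.2316  0.5621  1.9783  0.6347  0.8553 -0.418 ] 0.00000
WP [0.516  0.1525 0.1107] [-3.0531 -0.7627  0.8725] jar axis dir [-0.5937 -0.8044  0.0207] rot [-0.2945  0.3434  0.2529] 0.5182512434165021
    [-0.2573  0.5617  2.0174  0.8439  0.8003 -0.5177] 0.00000
    [-0.2687  0.5726  2.0653  1.1055  0.7533 -0.6621] 0.00000
    [-0.2615  0.5962  2.116   1.4089  0.7338 -0.8447] 0.00000
WP [0.5534 0.0602 0.1001] [ 3.1416 -0.7854  0.4363] jar axis dir [-0.9063 -0.4226  0.    ] rot [-0.3927  0.0362  0.3114] 0.5024403136435506
    [-0.2874  0.6006  2.1716  1.6264  0.6696 -0.9656] 0.00000
    [-0.2979  0.6125  2.2193  1.8948  0.6271 -1.1168] 0.00000
    [-0.2914  0.6302  2.2536  2.1831  0.6123 -1.2714] 0.00000
```

View pics/a2.png

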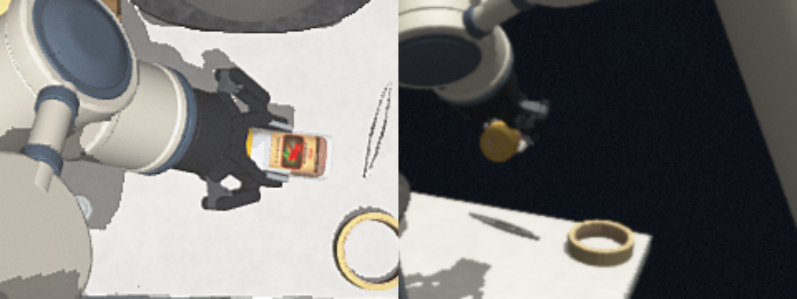

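The jar is held firmly and squarely, with its cap by the palm (crop 290,155 in the top view, 500,140 in the side view). Next I'll check a plain straight swing to the place.

```bash
python3 - <<'E'
from fk import *
o=ctrl.observe();q=o["qpos"];p0,R0=fk(q,P)
for az in(20,25,30):
  p3,R3=place(45,az);w=(R0.inv()*R3).as_rotvec();print("az",az,"rot",w,np.linalg.norm(w))
  for mid in ([.50,-.12,.24],[.50,-.05,.26]):
    k=q;print(" mid",mid);lm=np.array(mid)
    k,e=ik(lm,R0,k);print("   mid q",k,"%.5f"%e)
    for s in np.arange(1,11)/10:
        R=R0*Ro.from_rotvec(w*s);k2,e=ik(lm,R,k);print("   %.1f"%s,k2,"%.4f max dq %.2f"%(e,abs(k2-k).max()),"jar",R.apply([.707,0,-.707]));k=k2
    for d in ([-.13,0,.05],[0,0,.03],[0,0,0]):
        k,e=ik(p3+d,R3,k);print("   ->",k,"%.4f"%e)
E
```

```text
az 20 rot [-0.0021  1.3901  1.2309] 1.8566969829980906
 mid [0.5, -0.12, 0.24]
   mid q [ 0.1059  0.4808  1.6665 -0.7981  1.3057  0.5532] 0.00000
   0.1 [ 0.0414  0.4241  1.6647 -0.6834  1.2382  0.5559] 0.0000 max dq 0.11 jar [0.1813 0.9729 0.1425]
   0.2 [-0.0314  0.3703  1.6745 -0.5611  1.1632  0.5497] 0.0000 max dq 0.12 jar [0.2426 0.9265 0.287 ]
   0.3 [-0.1125  0.3208  1.6956 -0.4275  1.0819  0.5295] 0.0000 max dq 0.13 jar [0.2844 0.8571 0.4292]
   0.4 [-0.2013  0.277   1.7276 -0.2777  0.9969  0.4888] 0.0000 max dq 0.15 jar [0.3051 0.767  0.5642]
   0.5 [-0.2972  0.2408  1.77   -0.1055  0.9126  0.4201] 0.0000 max dq 0.17 jar [0.3041 0.6593 0.6874]
   0.6 [-0.3984  0.2143  1.8219  0.0958  0.836   0.3157] 0.0000 max dq 0.20 jar [0.2815 0.5377 0.7946]
   0.7 [-0.5026  0.1998  1.8826  0.3305  0.776   0.1701] 0.0000 max dq 0.23 jar [0.2379 0.4063 0.882 ]
   0.8 [-0.6068  0.2002  1.9512  0.5954  0.7428 -0.0146] 0.0000 max dq 0.26 jar [0.1749 0.2698 0.9467]
   0.9 [-0.7076  0.2182  2.0266  0.8758  0.7447 -0.2254] 0.0000 max dq 0.28 jar [0.0947 0.1328 0.9865]
   1.0 [-0.8013  0.2575  2.
[... 6235 characters left out ...]
 [-0.27    0.1827  1.79    0.0953  0.9325  0.3469] 0.0000 max dq 0.19 jar [0.2467 0.5483 0.7989]
   0.7 [-0.3781  0.1636  1.8543  0.3124  0.8681  0.2054] 0.0000 max dq 0.22 jar [0.208  0.4168 0.8847]
   0.8 [-0.4876  0.1598  1.9257  0.5562  0.8303  0.0272] 0.0000 max dq 0.24 jar [0.1528 0.2787 0.948 ]
   0.9 [-0.5946  0.1743  2.0033  0.8138  0.8269 -0.1763] 0.0000 max dq 0.26 jar [0.0827 0.1383 0.9868]
   1.0 [-0.695   0.2108  2.0862  1.0659  0.8607 -0.3883] 0.0000 max dq 0.25 jar [-0.     -0.      0.9998]
   -> [-0.3311  0.6294  2.2253  2.0016  0.6274 -1.1987] 0.0000
   -> [-0.2419  0.71    1.9131  1.7572  0.5219 -0.8111] 0.0000
   -> [-0.2419  0.7717  1.9201  1.8711  0.5385 -0.943 ] 0.0000
```

Units first: shifts go in cm. So -0.0296 m is -2.96, 0.0212 m is 2.12.

```bash

echo '[[2.12, -0.44, -2.96, 0, 0, 0], [2.12, -0.44, -2.96, 0, 0, 0], [2.12, -0.44, -2.96, 0, 0, 0], [2.12, -0.44, -2.96, 0, 0, 0], [2.12, -0.44, -2.96, 0, 0, 0]]' | python3 shift.py
echo '[[2.12, -0.44, -2.96, 0, 0, 0], [0, 0, 0, 0, 0.0945, 0.0758], [0, 0, 0, 0, 0.0945, 0.0758], [0, 0, 0, 0, 0.0945, 0.0758], [0, 0, 0, 0, 0.0945, 0.0758]]' | python3 shift.py
echo '[[0, 0, 0, 0, 0.0945, 0.0758], [0, 0, 0, 0, 0.0945, 0.0758], [0, 0, 0, 0, 0.0945, 0.0758], [0, 0, 0, 0, 0.0945, 0.0758], [0, 0, 0, 0, 0.0945, 0.0758]]' | python3 shift.py
echo '[[0, 0, 0, 0, 0.0945, 0.0758], [0, 0, 0, 0, 0.0945, 0.0758], [0, 0, 0, 0, 0.0945, 0.0758], [0, 0, 0, 0, 0.0945, 0.0758], [0, 0, 0, 0, 0.0945, 0.0758]]' | python3 shift.py
echo '[[0, 0, 0, 0, 0.0945, 0.0758], [0, 0, 0, 0, 0, 0], [0, 0, 0, 0, 0, 0]]' | python3 shift.py
python3 - <<'E'
from fk import *
p,R=place(45,25);rel(p+[-.13,0,.05],R); print(ctrl.observe()["qpos"])
E
```

```text
time: 6.2
eef_pos: [0.4996, -0.0847, 0.252]
tcp_rot: [-3.137, 0.786, 1.471]
force: [0.8, -0.9, -1.4]
finger_gap: 0.0426
gripper_force: 51.1
time: 6.7
eef_pos: [0.4996, -0.0496, 0.2579]
tcp_rot: [2.963, 0.375, 1.148]
force: [0.4, 0.9, -1.8]
finger_gap: 0.0426
gripper_force: 51.2
time: 7.2
eef_pos: [0.4993, -0.05, 0.2581]
tcp_rot: [2.933, -0.166, 0.868]
force: [0.5, 1.3, -1.1]
finger_gap: 0.043
gripper_force: 51.2
time: 7.7
eef_pos: [0.4993, -0.0503, 0.2583]
tcp_rot: [3.08, -0.691, 0.528]
force: [-0.4, 1.2, -0.3]
finger_gap: 0.0431
gripper_force: 51.2
time: 8.0
eef_pos: [0.4989, -0.0501, 0.2577]
tcp_rot: [-3.138, -0.781, 0.434]
force: [0.5, 0.2, -0.9]
finger_gap: 0.0427
gripper_force: 51.2
t 8.0 at [ 0.4989 -0.0501  0.2577] move in present axes [-0.0429 -0.0766  0.1797] in target axes [-0.0435 -0.077   0.1794] | rot [-0.0018  0.0042 -0.0017]
[-0.6715  0.1911  2.1222  1.1119  0.7804 -0.35  ]
```

```bash

echo '[[-0.72, -1.28, 3, 0, 0.004, 0], [-0.72, -1.28, 3, 0, 0, 0], [-0.72, -1.28, 3, 0, 0, 0], [-0.72, -1.28, 3, 0, 0, 0]]' | python3 shift.py
echo '[[-0.72, -1.28, 3, 0, 0, 0], [-0.72, -1.28, 3, 0, 0, 0], [0, 0, 0, 0, 0, 0], [0, 0, 0, 0, 0, 0]]' | python3 shift.py
python3 - <<'E'
from fk import *
p,R=place(45,25);rel(p+[-.13,0,.05],R); print(ctrl.observe()["qpos"])
for n in("top","side"): cv2.imwrite(f"pics/{n}3.png",ctrl.camera(n)[:,:,::-1])
f=np.array([.539,.0535,.056])
for X in(f,f+[0,0,.1]): print("exp top",proj("top",X),"side",proj("side",X))
a=cv2.imread("pics/top3.png")[160:280,200:320];c=cv2.imread("pics/side3.png")[220:340,210:330]
cv2.imwrite("pics/a3.png",cv2.resize(np.hstack([a,c]),None,fx=3.33,fy=3.33,interpolation=cv2.INTER_CUBIC))
E
```

```text
time: 8.4
eef_pos: [0.5374, 0.0257, 0.1532]
tcp_rot: [3.14, -0.788, 0.442]
force: [2.1, 0.0, -0.2]
finger_gap: 0.0427
gripper_force: 51.3
time: 8.8
eef_pos: [0.5554, 0.063, 0.1014]
tcp_rot: [-3.139, -0.789, 0.44]
force: [-1.2, 0.1, -0.6]
finger_gap: 0.0426
gripper_force: 51.4
t 8.8 at [0.5554 0.063  0.1014] move in present axes [-0.003   0.0016 -0.0012] in target axes [-0.003   0.0016 -0.0012] | rot [-0.005  -0.0036  0.0023]
[-0.2892  0.6282  2.2487  2.1713  0.6129 -1.2592]
exp top [255.0941 261.3479] side [294.3388 310.8993]
exp top [246.6469 254.628 ] side [293.0765 264.4639]
```

View pics/side3.png

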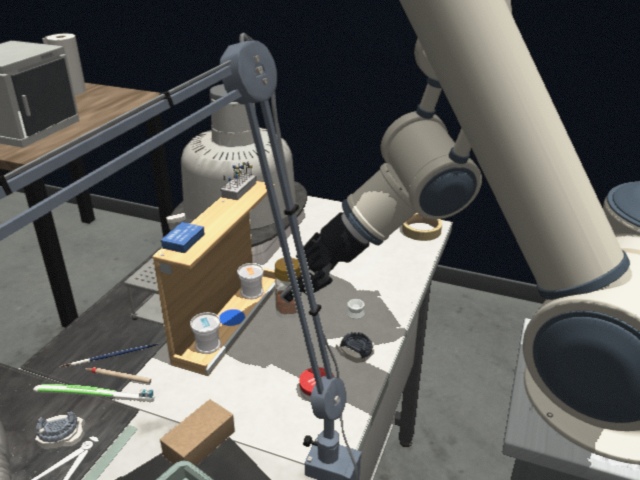

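The side view shows the jar held upright at about (288,268) to (288,313), in front of the rack. I'll look closer.

View pics/a3.png

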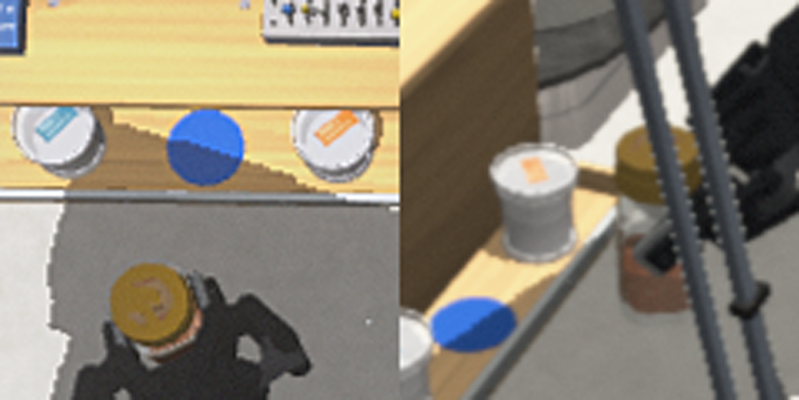

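```bash
python3 - <<'E'
from fk import *
o=ctrl.observe();T=Ro.from_euler("xyz",o["tcp_rot"])
np.set_printoptions(precision=4,suppress=True)
for n,b in(("top",(225,225,265,275)),("side",(260,240,325,330))):
    im=cv2.imread(f"pics/{n}3.png")[b[1]:b[3],b[0]:b[2]]
    m=cv2.inRange(cv2.cvtColor(im,cv2.COLOR_BGR2HSV),(14,120,40),(30,255,255))
    m=cv2.morphologyEx(m,cv2.MORPH_CLOSE,np.ones((3,3)))
    k=cv2.connectedComponentsWithStats(m)[2];i=1+k[1:,4].argmax();print(n,"cap bbox",k[i][:4]+[b[0],b[1],0,0],k[i][4])
a=T.apply([.707,0,-.707]);print("exp axis",a)
foot=o["eef_pos"]-.0225*T.as_matrix()[:,2]-.06*a;cap=foot+.1*a;print("exp foot",foot,"cap",cap)
for nm,c in(("captop",cap),("capbot",cap-.022*a),("foot",foot)):
    th=np.linspace(0,6.28,60);C=np.c_[.022*np.cos(th),.022*np.sin(th),0*th]+c
    for n in("top","side"):
        q=np.array([proj(n,X) for X in C]);print(nm,n,"c",proj(n,c),"bbox",q.min(0),q.max(0))
E
```

```text
top cap bbox [233 239  26  25] 458
side cap bbox [274 259  15  22] 207
exp axis [-0.005  -0.0022  0.9998]
exp foot [0.5415 0.0547 0.0585] cap [0.541  0.0545 0.1585]
captop top c [245.9027 253.3214] bbox [233.8177 241.3412] [257.9908 265.3808]
captop side c [291.713  263.3044] bbox [278.8185 256.3082] [304.5856 270.5592]
capbot top c [247.8983 254.8845] bbox [236.0723 243.1557] [259.7267 266.6889]
capbot side c [291.9465 273.9334] bbox [279.1898 266.8219] [304.6817 281.3049]
foot top c [254.3302 259.9224] bbox [243.3395 249.0061] [265.3215 270.9037]
foot side c [292.7354 309.8571] bbox [280.4449 302.3857] [305.0065 317.5915]
```

```bash
python3 - <<'E'
from fk import *
p,R=place(45,25);p=p-[.0053,.0022,0];print(p)
rel(p+[-.13,0,.03],R)
rel(p+[0,0,.03],R);print("world fwd 0.13 in tool",R.inv().apply([.13,0,0]),"down",R.inv().apply([0,0,-.03]))
E
```

```text
[0.6781 0.058  0.0501]
t 8.9 at [0.5557 0.0614 0.1027] move in present axes [-0.0219 -0.0002  0.01  ] in target axes [-0.0219 -0.0002  0.0101] | rot [-0.0016 -0.0055  0.0017]
t 8.9 at [0.5557 0.0614 0.1027] move in present axes [0.0608 0.055  0.0937] in target axes [0.0615 0.0548 0.0934] | rot [-0.0016 -0.0055  0.0017]
world fwd 0.13 in tool [0.0833 0.0549 0.0833] down [-0.0212  0.      0.0212]
```

```bash

echo '[[1.23, 1.1, 1.87, -0.0016, -0.0055, 0.0017], [1.23, 1.1, 1.87, 0, 0, 0], [1.23, 1.1, 1.87, 0, 0, 0], [1.23, 1.1, 1.87, 0, 0, 0], [1.23, 1.1, 1.87, 0, 0, 0]]' | python3 shift.py
echo '[[0, 0, 0, 0, 0, 0], [0, 0, 0, 0, 0, 0]]' | python3 shift.py
python3 - <<'E'
from fk import *
p,R=place(45,25);p=p-[.0053,.0022,0];rel(p+[0,0,.03],R)
for n in("top","side"): cv2.imwrite(f"pics/{n}4.png",ctrl.camera(n)[:,:,::-1])
f=np.array([.669,.0535,.036]);th=np.linspace(0,6.28,60)
for nm,h in(("captop",.1),("capbot",.078),("foot",0)):
    for n in("top","side"):
        q=np.array([proj(n,f+[.022*np.cos(t),.022*np.sin(t),h]) for t in th]);print(nm,n,q.min(0),q.max(0))
a=cv2.imread("pics/top4.png")[150:240,205:325];c=cv2.imread("pics/side4.png")[245:335,180:300]
cv2.imwrite("pics/a4.png",cv2.resize(np.hstack([a,c]),None,fx=3.33,fy=3.33,interpolation=cv2.INTER_CUBIC))
E
```

```text
time: 9.4
eef_pos: [0.6794, 0.0561, 0.0809]
tcp_rot: [3.14, -0.786, 0.435]
force: [0.0, 0.7, -2.1]
finger_gap: 0.0425
gripper_force: 51.5
time: 9.6
eef_pos: [0.6781, 0.0565, 0.0803]
tcp_rot: [3.14, -0.785, 0.435]
force: [0.4, 0.1, -0.8]
finger_gap: 0.0429
gripper_force: 51.4
t 9.6 at [0.6781 0.0565 0.0803] move in present axes [ 0.0003 -0.0013  0.0007] in target axes [ 0.0003 -0.0013  0.0007] | rot [ 0.0023 -0.     -0.0012]
captop top [239.6542 176.6634] [262.828  199.2542]
captop side [214.6127 252.4297] [239.3219 265.8405]
capbot top [241.7201 179.791 ] [264.4171 201.9353]
capbot side [215.6878 262.4861] [240.1416 276.1102]
foot top [248.4047 189.9138] [269.5586 210.6075]
foot side [219.3292 296.5767] [242.9185 310.8697]
```

View pics/a4.png

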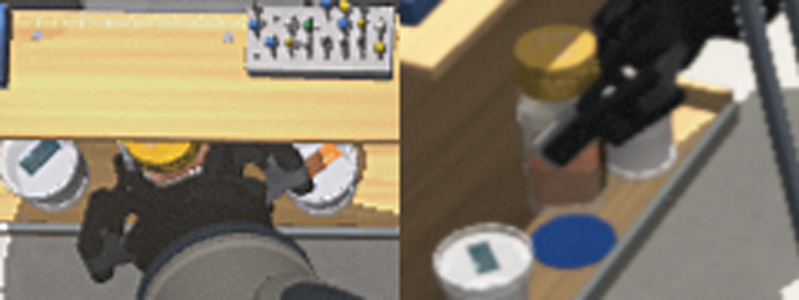

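The crop shows the jar upright above the mark: cap at (214–239, 252), against (214.6–239.3, 252.4) predicted. The tubs are untouched, so I'll lower it.

```bash

echo '[[-0.92, -0.12, 0.92, 0, 0, 0], [-0.92, 0, 0.92, 0, 0, 0], [0, 0, 0, 0, 0, 0], [0, 0, 0, 0, 0, 0]]' | python3 shift.py
echo '[[-0.14, 0, 0.14, 0, 0, 0], [0, 0, 0, 0, 0, 0]]' | python3 shift.py
echo '[[-0.14, 0, 0.14, 0, 0, 0], [0, 0, 0, 0, 0, 0]]' | python3 shift.py
```

```text
time: 10.1
eef_pos: [0.6771, 0.0581, 0.0534]
tcp_rot: [-3.14, -0.784, 0.433]
force: [0.1, -0.0, -1.1]
finger_gap: 0.0423
gripper_force: 51.4
time: 10.3
eef_pos: [0.6775, 0.0581, 0.0516]
tcp_rot: [-3.141, -0.785, 0.434]
force: [-0.4, -0.5, -0.6]
finger_gap: 0.0431
gripper_force: 51.4
time: 10.5
eef_pos: [0.6775, 0.0582, 0.0492]
tcp_rot: [-3.141, -0.784, 0.433]
force: [-0.1, -0.6, -1.2]
finger_gap: 0.0431
gripper_force: 51.4
```

```bash

for i in 1; do echo '[[-0.08, 0, 0.08, 0, 0, 0], [0, 0, 0, 0, 0, 0]]' | python3 shift.py | grep -E 'eef|force:'; echo '[[-0.08, 0, 0.08, 0, 0, 0], [0, 0, 0, 0, 0, 0]]' | python3 shift.py| grep -E 'eef|force:'; done
```

```text
eef_pos: [0.6776, 0.0582, 0.0482]
force: [-0.5, -0.4, 3.7]
gripper_force: 51.7
eef_pos: [0.6779, 0.0582, 0.0482]
force: [-8.3, -4.1, 19.1]
gripper_force: 54.1
```

Contact with the floor. I'll take the press off and open a little, keeping clear of the tubs.

```bash

echo '[[0.07, 0, -0.07, 0, 0, 0], [0, 0, 0, 0, 0, 0]]' | python3 shift.py 
echo '[[0, 0, 0, 0, 0, 0], [0, 0, 0, 0, 0, 0], [0, 0, 0, 0, 0, 0], [0, 0, 0, 0, 0, 0]]' | python3 shift.py 0.060
python3 - <<'E'
from fk import *
cv2.imwrite("pics/side5.png",ctrl.camera("side")[:,:,::-1])
c=cv2.imread("pics/side5.png")[230:350,170:330]
cv2.imwrite("pics/a5.png",cv2.resize(c,None,fx=5,fy=5,interpolation=cv2.INTER_CUBIC))
f=np.array([.669,.0535,.006]);th=np.linspace(0,6.28,60)
for nm,h in(("captop",.1),("foot",0)):
    q=np.array([proj("side",f+[.022*np.cos(t),.022*np.sin(t),h]) for t in th]);print(nm,(q.min(0)-[170,230])*5,(q.max(0)-[170,230])*5)
E
```

```text
time: 11.1
eef_pos: [0.6776, 0.0582, 0.0482]
tcp_rot: [-3.141, -0.785, 0.433]
force: [-3.2, -2.2, 8.0]
finger_gap: 0.043
gripper_force: 52.3
time: 11.5
eef_pos: [0.6774, 0.0583, 0.0477]
tcp_rot: [-3.141, -0.784, 0.433]
force: [0.0, 0.5, -0.0]
finger_gap: 0.06
gripper_force: 0.0
captop [230.3667 180.4669] [352.1779 248.9607]
foot [253.3149 395.3768] [369.6791 467.9641]
```

View pics/a5.png

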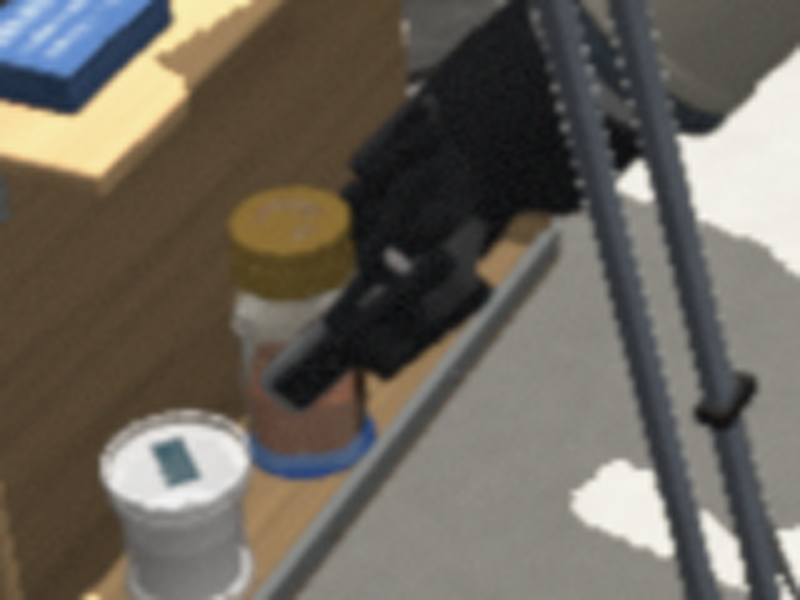

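The jar stands upright, released, on the mark: the blue ring shows around its foot from (245–375) in the crop. I'll back the fingers out along the tool axis.

```bash

echo '[[0, 0, -1.5, 0, 0, 0], [0, 0, -2.5, 0, 0, 0], [0, 0, -2.5, 0, 0, 0], [0, 0, -3, 0, 0, 0], [0, 0, -3, 0, 0, 0]]' | python3 shift.py
echo '[[0, 0, -3, 0, 0, 0], [-1, 0, -3, 0, 0, 0], [0, 0, 0, 0, 0, 0], [0, 0, 0, 0, 0, 0]]' | python3 shift.py
python3 - <<'E'
from fk import *
T=ctrl.camera("top")[:,:,::-1];S=ctrl.camera("side")[:,:,::-1]
a=T[140:340,175:335];c=S[220:420,165:405]
cv2.imwrite("pics/a6.png",cv2.resize(np.hstack([a,c]),None,fx=2,fy=2,interpolation=cv2.INTER_CUBIC))
m=blobs(S,(105,170,60),(120,255,255),5);print(m)
f=np.array([.669,.0535,.006]);th=np.linspace(0,6.28,60)
for n in("top","side"):
  q=np.array([proj(n,f+[.022*np.cos(t),.022*np.sin(t),.1]) for t in th]);print(n,"captop exp",q.min(0),q.max(0))
for n,im in(("top",T),("side",S)): print(n,[b for b in blobs(im,(14,130,50),(30,255,255),80) if 205<b[0][0]<275 and b[0][1]>190])
print(ctrl.observe()["qpos"])
E
```

```text
time: 12.05
eef_pos: [0.5957, 0.0208, 0.1374]
tcp_rot: [-3.141, -0.784, 0.433]
force: [0.3, 0.3, -0.1]
finger_gap: 0.06
gripper_force: 0.0
time: 12.45
eef_pos: [0.552, -0.0003, 0.1725]
tcp_rot: [3.141, -0.785, 0.433]
force: [-0.2, 0.2, -0.8]
finger_gap: 0.06
gripper_force: 0.0
[(array([230., 324.]), array([228, 324,   5,   1,   5], dtype=int32))]
top captop exp [242.4504 180.8967] [264.9788 202.8829]
side captop exp [216.0733 266.0934] [240.4356 279.7921]
top [(array([255.2, 197.9]), array([244, 192,  24,  14, 231], dtype=int32))]
side [(array([227.2, 278.4]), array([215, 267,  25,  23, 430], dtype=int32))]
[-0.4563  0.4303  2.1674  1.5964  0.5816 -0.7487]
```

View pics/a6.png

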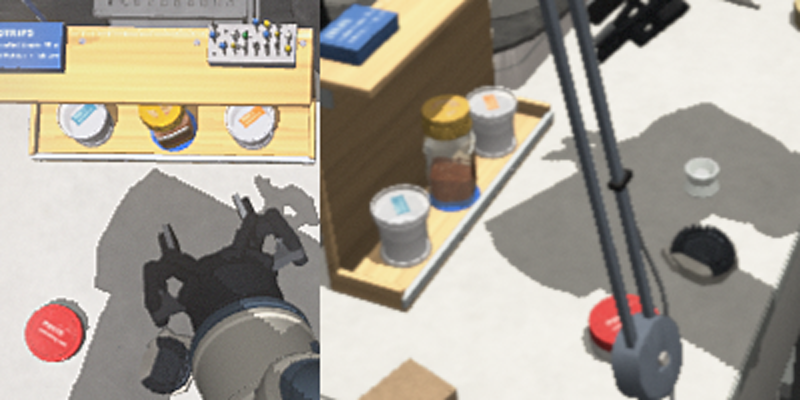

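```bash
python3 - <<'E'
from fk import *
T=ctrl.camera("top")[:,:,::-1];S=ctrl.camera("side")[:,:,::-1]
f=np.array([.6685,.0535,.006]);th=np.linspace(0,2*np.pi,120)
for n,im,ref in(("top",T,(261.5,203.9)),("side",S,(231.6,317.2))):
    off=np.array(ref)-proj(n,f)
    m=cv2.inRange(cv2.cvtColor(im,cv2.COLOR_BGR2HSV),(103,110,60),(122,255,255))
    x0,y0=int(ref[0])-16,int(ref[1])-15;m=m[y0:y0+32,x0:x0+32]
    def sim(d):
        k=np.zeros((320,320),np.uint8);P=lambda r,h,e:((np.array([proj(n,f+e+[r*np.cos(t),r*np.sin(t),h]) for t in th])+off-[x0,y0]+.5)*10).astype(np.int32)
        cv2.fillPoly(k,[P(.025,0,np.zeros(3))],1)
        b=np.r_[P(.022,0,d),P(.022,.1,d)];cv2.fillConvexPoly(k,cv2.convexHull(b),0);return k
    print(n,"blue px seen",(m>0).sum(),"centroid",np.argwhere(m)[:,::-1].mean(0))
    k=sim(np.zeros(3));print("  if centred: px",k.sum()/100,"centroid",np.argwhere(k)[:,::-1].mean(0)/10-.5)
    for d in ([.003,0,0],[-.003,0,0],[0,.003,0],[0,-.003,0]):
        k=sim(np.array(d));print("  ",d,k.sum()/100,np.argwhere(k)[:,::-1].mean(0)/10-.5)
E
```

```text
top blue px seen 47 centroid [19.4468 21.0426]
  if centred: px 55.89 centroid [19.4371 20.6262]
   [0.003, 0, 0] 81.85 [17.6141 22.0887]
   [-0.003, 0, 0] 32.37 [23.993  15.1454]
   [0, 0.003, 0] 75.01 [22.7424 18.5354]
   [0, -0.003, 0] 42.78 [12.0886 23.2683]
side blue px seen 62 centroid [18.6613 19.3548]
  if centred: px 47.01 centroid [16.7431 19.1692]
   [0.003, 0, 0] 61.69 [21.3202 18.6763]
   [-0.003, 0, 0] 36.98 [ 8.2422 18.956 ]Traceback (most recent call last):
  File "<stdin>", line 15, in <module>
  File "<stdin>", line 10, in sim
  File "<stdin>", line 9, in <lambda>
  File "h.py", line 9, in proj
    c=ctrl.get_calibration(n);q=c["camera_matrix"]@(c["R"]@np.array(X)+c["t"]);return q[:2]/q[2]
ValueError: time passes only in moves, steps and waits
```

```bash
python3 -c "
from workcell import ctrl
print(ctrl.job_done())"
```

```text
the job is handed in; nothing more can be done
None
```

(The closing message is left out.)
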